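Start a captive bolt in its threaded boss

TASK

The big hexagon bolt standing upright in the boss of the small welding fixture has not caught its thread yet. Turn it backward (anticlockwise seen from above) until it drops off the start of the thread, which takes less than one turn, then turn it forward (clockwise) about one full turn, so that it is started, and finish holding the bolt's head gripped and at rest between the fingers: do not let go at the end. Leave the loose spanner, nut and steel strip beside the fixture where they are.

Things in the scene. Friction and masses are not known exactly. Their poses are not given: they have to be found in the camera images.
- fixture: fixed welding fixture: dark steel base plate 110 (its x) x 80 (its y) x 10 mm, a round upright boss 56 mm in diameter at its centre, in it a brass threaded insert 44 mm in diameter, top 43 mm above the bench. Origin: centre of the underside, on the bolt's axis, at bench height; z up.
- bolt_head: plain steel hexagon head of the captive bolt: 36 mm across flats, 41.6 across corners, 21 high (flats 1.5 to 19.5 mm above its underside). Origin: centre of its underside, 71 mm above the bench plus bolt_lift; z up. Two flats face its +x and -x, the rest every 60 deg. Below, a 26 mm threaded shank enters the boss. The bolt (0.4 kg) cannot tilt or lift out; under 0.1 N m turns it.
- bolt_top (a point): centre of the top face of the bolt head, 21 mm above the head's underside; 92 mm above the bench plus the value of joint bolt_lift
- bolt_lift (a joint): height of the bolt in m, up positive, 0 just after the drop. It starts resting on the thread's start, 3 to 5.5 mm high; turned backward it climbs 1 mm per radian (pitch 6 mm) and at about 6 mm falls by its weight to 0, unless a tight grip holds it up (fingers 2 mm wider than the flats turn it and let it fall). Forward it sinks 6 mm a turn: -0.006 one turn after the drop.
- bolt_turn (a joint): angle of the bolt in its fixture in rad; forward (clockwise from above) positive, several turns are counted on. It starts within 0.25 of 0. Where the drop comes is not known beforehand: somewhere from -0.9 to -2.8. The hexagon turns with it. The fall at the drop takes about 0.15 s.
- spanner: loose adjustable spanner, 175 x 44 x 10 mm, lying beside the fixture; bystander, leave alone. Origin: centre of its underside.
- nut: loose hexagon nut, 30 x 34 x 16 mm, lying near the fixture; bystander, leave alone. Origin: centre of its underside.
- coupon: loose steel strip, 35 x 80 x 5 mm, lying beyond the fixture; bystander, leave alone. Origin: centre of its underside.
Mind the look-alikes: they are no part of the job. Several things have the shape of the fixture; the one meant has the colours described above.

How it is judged:
On the way, in this order (a step that is already met when the one before it is completed fails the run):
1. the bolt has been turned backward and has dropped off the start of the thread (value of joint bolt_turn below -0.7 rad and value of joint bolt_lift below 0.002 m), for 0.1 s.
2. the bolt has been turned forward about one turn from the drop (value of joint bolt_lift below -0.004 m), for 0.1 s.
At the end, for the whole second after the job is handed in: The bolt is 4 to 8 mm below the height it has just after the drop (about 0.7 to 1.3 turns forward), it is not turning, and the fingers still grip its head (contact force over 5 N) (value of joint bolt_lift between -0.008 and -0.004 m and contact force between the fingers and bolt_head above 5 N and velocity of joint bolt_turn between -0.1 and 0.1 rad/s); the arm keeps its last pose, push and grip.
It fails at once if the loose spanner, nut or steel strip was moved by more than 15 mm (distance of any of spanner, nut, coupon from where it was at the start of the episode above 0.015 m).
It also fails if it takes over 72 s, if anything falls off the work surface, if the arm or the gripper's body presses on something with over 40 N, if the wrist force passes 120 N, or if a joint passes its speed limit or range.

ROBOT

A 6-joint arm with a two-finger parallel gripper is mounted at the origin on a cart in front of the work surface, level with it; the furniture and walls round the work are solid. World frame = base frame: x ahead of the robot, y to its left, z up, the work surface at z = 0. Lengths are in m, angles in rad, forces in N, time in s.
With the tool pointing down it reaches from about 0.375 to 0.9 m from the base axis. Payload 3.1 kg.
Tool frame: the origin (TCP) lies between the finger pads; the fingertips stand 8 mm ahead of it and the grasp point (between the pads) lies 11 mm behind it; z points along the fingers, y is the line along which they close (so a half turn about z gives the same grasp; the last joint's range is limited). The gripper opens to 85 mm and grips with 20 to 120 N. Pads are 22 mm wide; open, the fingers measure 114 mm over their backs; the gripper's body (76 mm by 85 mm) begins 54 mm behind the grasp point. The pads swing forward as they close: fully open they stand 13 mm farther back than shut.
Start: joints at [-1.468, 0.527, 1.433, -0, 1.181, -0.178], TCP at [0.173, -0.6, 0.239] pointing down, gripper open.
Joint ranges: [-3.08, 3.08], [-0.75, 2.2], [0.22, 2.44], [-1.43, 4.57], [0, 2.65], [-2.85, 2.85]. Speed limits (rad/s): [2.79, 2.79, 3.14, 3.14, 3.14, 3.14].

INTERFACE

Orientations are given as a unit quaternion [x, y, z, w].
In Python, from station import readout, cams, sign_off gives the robot as it stands.
- The arm moves only by the tool send_rows, never from a script. Its argument "commands" is text: rows parted by semicolons, each of 5 numbers parted by spaces: the finger opening in mm, from 0 to 85.4, then the shift along the tool's x, y, z each as a share of 0.02 m, from -1 to 1, then the turn about the tool's z as a share of 4 degrees, from -1 to 1. In form: grip dx dy dz spin; .... A call has 1 to 20 rows; each row shifts and turns the commanded pose from where the row before left it, along the tool's axes as they then stand; what a row does not reach is not made up. A row lasts 1/12 s, in which the tool goes at most 41.7 mm and 7.16 degrees, less where a joint would pass 70% of its speed; a pose out of reach is approached as far as the arm can. A call with a number of a shift or a turn outside -1 to 1 is refused whole. A call with a gripper value outside its range is refused whole. The fingers move at their own pace and stop on an object; "grip_force" is the grip in N (left out, the last holds). Time passes only in rows, so rows that do not move let the fingers close. It gives the time, the measured TCP pose, the force, the opening and the grip force at its end, in the units of the state.
- readout.sense(): the state, without advancing time (a new reading comes with each control period).
- cams.snapshot(name): name is "scene" or "top"; returns a dict with "pixels" (420x560x3 uint8, red, green, blue), "intrinsics" (3x3 intrinsics, pixels), "eye" and "rotation" of the camera in the world. Camera axes: x right, y down, z forward; pixel columns grow to the right and rows downward; lengths in m; the calibration is good to about 2 mm. A picture is of the moment at which its call begins. There is no depth.
- sign_off(): hands the job in; it is judged then, once.
The state is a dict: "t": time; "q": joint angles; "qd": joint speeds; "tau": joint torques, N m; "tcp_pos": TCP position; "tool_rot": TCP orientation; "force": force on the tool from outside, world axes, zero at the start; "ft_torque": the same for the moment, N m; "finger_gap": opening from 0.0 (shut) to 1.0 (fully open); "gripper_force": force on a finger pad.
Only numpy, scipy, OpenCV 4.12 (cv2) and the standard library are available. Lean on these libraries where they do the work, as an engineer would, in place of code of your own. Each camera call takes 0.05 s, during which the arm holds its last target. There are 200 camera calls.

## Working session

There is one attempt and no reset: what is moved stays moved. The work goes in short steps, Python scripts to look and compute and a tool call to move; the robot and the scene stay as the last step left them, time stands still between calls to the robot, and variables do not carry over. Pictures are saved under pics/ and viewed, at most 10 in all, crops included, and the job is handed in when it is done.

Besides the shell and the picture viewer there is one more tool, called after "Request:" as name(argument=value, ...) on one line, values as JSON. send_rows: Moves the arm, as the interface text tells. Its arguments: {"type":"object","properties":{"commands":{"type":"string"},"grip_force":{"type":"number"}},"required":["commands"]}

```bash
mkdir -p pics
python3 - <<'E'
from station import readout,cams
import cv2,numpy as np
np.set_printoptions(precision=4,suppress=True)
print(readout.sense())
for n in("scene","top"):
    s=cams.snapshot(n); cv2.imwrite(f"pics/{n}0.png",s["pixels"][:,:,::-1]); print(n,s["intrinsics"],s["eye"],s["rotation"])
E
```

```text
{'t': 0.0, 'q': array([-1.4685,  0.5285,  1.4339,  0.    ,  1.1814, -0.1785]), 'qd': array([ 0.0018, -0.0024, -0.0004, -0.0005,  0.0017,  0.0013]), 'tau': array([  0.0012, -44.2347, -17.8027,  -0.0002,   0.0085,  -0.    ]), 'tcp_pos': array([ 0.1732, -0.5998,  0.2383]), 'tool_rot': array([ 0.9902,  0.1399,  0.    , -0.0011]), 'force': array([-1.0131,  0.8824, -0.3161]), 'ft_torque': array([-0.056 , -0.0516, -0.0097]), 'gripper_force': 0.0, 'finger_gap': 0.9969745194506086}
scene [[443.3114   0.     285.5648]
 [  0.     443.3114 203.7392]
 [  0.       0.       1.    ]] [-0.4139  0.616   0.6024] [-0.4238  0.7252 -0.4721  0.2676]
top [[432.8232   0.     281.3584]
 [  0.     432.8232 217.6972]
 [  0.       0.       1.    ]] [0.3525 0.0675 1.2101] [ 0.7117 -0.6964  0.0627 -0.0672]
```

View pics/scene0.png

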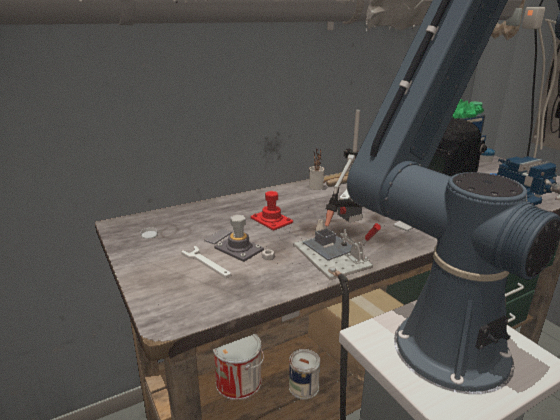

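View pics/top0.png

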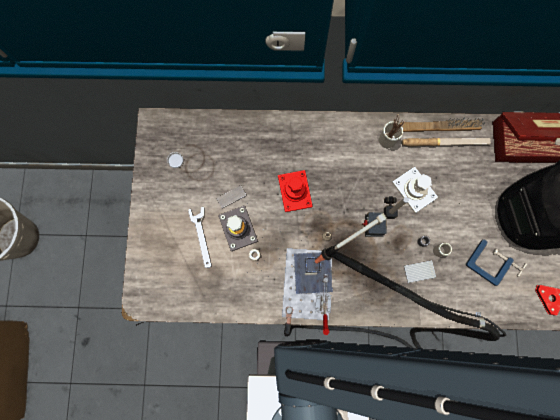

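The top view has three shapes like the fixture: dark with brass at (237,228), red at (295,190) and white at (415,188). The dark one fits the description. I'll confirm it with enlarged crops.

```bash
cat > h.py <<'E'
import numpy as np,cv2
from scipy.spatial.transform import Rotation as R
from station import readout,cams
np.set_printoptions(precision=4,suppress=True)
def M(s): return R.from_quat(s["rotation"]).as_matrix()
def proj(s,P):
    c=(np.atleast_2d(P)-s["eye"])@M(s); return (c@s["intrinsics"].T)[:,:2]/c[:,2:]
def onz(s,uv,z):
    d=M(s)@np.linalg.solve(s["intrinsics"],[*uv,1]); return s["eye"]+d*(z-s["eye"][2])/d[2]
def crop(s,c,h,k): 
    u,v=map(int,c); im=s["pixels"][v-h:v+h,u-h:u+h,::-1]; return cv2.resize(im,None,fx=k,fy=k,interpolation=cv2.INTER_CUBIC)
E
python3 - <<'E'
from h import *
t=cams.snapshot("top"); s=cams.snapshot("scene")
cv2.imwrite("pics/crop1.png",np.hstack([crop(t,(237,228),33,6),crop(s,(238,238),33,6)]))
for uv,z in[((237,226),.095),((254,254),.016)]: print(onz(t,uv,z))
print(onz(s,(238,218),.095))
E
```

```text
[0.5354 0.1924 0.095 ]
[0.4709 0.151  0.016 ]
[0.54   0.2039 0.095 ]
```

View pics/crop1.png

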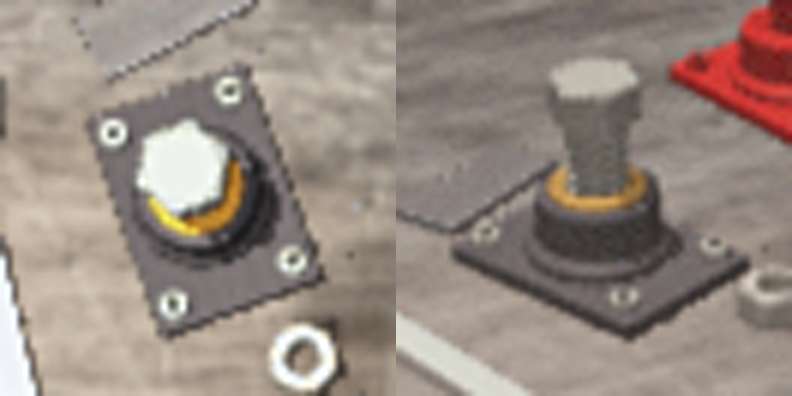

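The crop shows the dark plate, brass insert and plain steel hexagon, so this is the right fixture. The head's top is at about (234.5,223) in the top view. Next I'll measure its centre and the hexagon's angle.

Run:
```python
from h import *
from scipy.optimize import minimize
t=cams.snapshot("top"); s=cams.snapshot("scene")
# plate corners (crop pixel/6 + offset; cubic resize centre offset)
C=np.array([[90,120],[245,65],[322,280],[165,337]])/6-.42+[204,195]
P=np.array([onz(t,c,.010) for c in C]); print(P[:,:2],P.mean(0)[:2])
print("sides",[np.linalg.norm(P[i]-P[(i+1)%4]) for i in range(4)])
e=P[2]-P[1]+P[3]-P[0]; print("long axis deg",np.degrees(np.arctan2(e[1],e[0]))%180)
# head fit: silhouette = hull of top and bottom hexagon, vs bright mask, both cameras
def sil(c,x,y,yaw,zb):
    a=yaw+np.pi/6+np.arange(6)*np.pi/3
    Q=np.array([[x+.0208*np.cos(b),y+.0208*np.sin(b),z] for z in(zb+.001,zb+.020) for b in a])
    return cv2.convexHull(proj(c,Q).astype(np.float32))[:,0]
def render(c,p,o,h=16,k=8):
    m=np.zeros((2*h*k,2*h*k),np.uint8); q=(sil(c,*p)-o+.5)*k
    cv2.fillPoly(m,[np.round(q).astype(np.int32)],255); return cv2.resize(m,(2*h,2*h),interpolation=cv2.INTER_AREA)/255
o=np.array([235-16,223-16]); im=t["pixels"][o[1]:o[1]+32,o[0]:o[0]+32].astype(float)
w=np.clip((im.min(2)-110)/100,0,1)
w*=cv2.circle(np.zeros((32,32)),(16,16),12,1,-1)
best=[]
for yaw in np.radians(np.arange(0,60,3)):
    r=minimize(lambda p:((render(t,(p[0],p[1],yaw,.0752),o)-w)**2).sum(),[P.mean(0)[0],P.mean(0)[1]],method="Nelder-Mead",options=dict(initial_simplex=P.mean(0)[:2]+np.array([[0,0],[.004,0],[0,.004]])))
    best.append((r.fun,np.degrees(yaw),*r.x))
for b in sorted(best)[:6]: print(np.array(b))
x=np.array(sorted(best)[0])
print("scene top centre pred",proj(s,[x[2],x[3],.0962]),proj(s,[*P.mean(0)[:2],.0962]))
```

```text
[[0.5809 0.2553]
 [0.6089 0.1833]
 [0.5074 0.1436]
 [0.4792 0.2155]] [0.5441 0.1994]
sides [np.float64(0.07727618861401518), np.float64(0.10900567578390996), np.float64(0.07726349315857645), np.float64(0.10917361398894516)]
long axis deg 21.37044910889057
[ 8.1234 24.      0.5465  0.2027]
[ 8.4    27.      0.5465  0.2025]
[ 8.4406 21.      0.5467  0.2025]
[ 8.8167 18.      0.5466  0.2026]
[ 9.7542 30.      0.5471  0.2027]
[ 9.8703 15.      0.5465  0.2023]
scene top centre pred [[237.3395 216.5182]] [[238.886  216.6154]]
```

Run:
```python
from h import *
t=cams.snapshot("top"); s=cams.snapshot("scene")
cv2.imwrite("pics/post.png",np.hstack([crop(t,(375,225),66,3)[:396],crop(s,(345,180),66,3)]))
def tri(a,b):
    da=onz(t,a,0)-t["eye"]; db=onz(s,b,0)-s["eye"]
    k=np.linalg.lstsq(np.c_[da,-db],s["eye"]-t["eye"],rcond=None)[0]
    return t["eye"]+k[0]*da,s["eye"]+k[1]*db
print(tri((390,205),(357,112))); print(tri((390,205),(350,153))); print(tri((234.5,223),(238,217.5)))
```

```text
(array([ 0.547 , -0.1491,  0.3336]), array([ 0.5384, -0.16  ,  0.3344]))
(array([ 0.576 , -0.1813,  0.2033]), array([ 0.5783, -0.1783,  0.203 ]))
(array([0.5434, 0.1995, 0.0934]), array([0.5447, 0.2018, 0.0939]))
```

View pics/post.png

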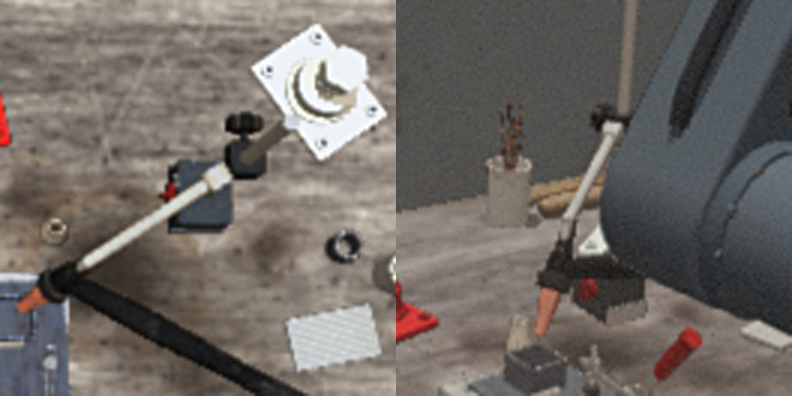

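The post tip is at about (0.55,-0.15,0.33), so I'll pass inside and above it.

Request:
send_rows(commands="85 0.5 0 -1 0;85 0.5 0 -1 0;85 0.5 0 -1 0;85 0.5 0 -1 0;85 0.5 0 -1 0;85 0.5 0 -1 0;85 0.5 0 -1 0;85 0.5 0 -1 0;85 0.5 0 -1 0;85 0.5 0 -1 0;85 0.7 -1 0 0;85 0.7 -1 0 0;85 0.7 -1 0 0;85 0.7 -1 0 0;85 0.7 -1 0 0;85 0.7 -1 0 0;85 0.7 -1 0 0;85 0.7 -1 0 0;85 0.7 -1 0 0;85 0.7 -1 0 0", grip_force=30)

```text
t: 2.07
tcp_pos: [0.3486, -0.3405, 0.4394]
tool_rot: [0.99, 0.14, 0.0, 0.0]
force: [-0.1, 0.5, 0.6]
finger_gap: 0.998
gripper_force: 0.0
```

Request:
send_rows(commands="85 0.7 -1 0 0;85 0.7 -1 0 0;85 0.7 -1 0 0;85 0.7 -1 0 0;85 0.7 -1 0 0;85 0.7 -1 0 0;85 0.7 -1 0 0;85 0.7 -1 0 0;85 0.7 -1 0 0;85 0.7 -1 0 0;85 0.7 -1 0 0;85 0.7 -1 0 0;85 0.7 -1 0 0;85 0.7 -1 0 0;85 0.7 -1 0 0;85 0.7 -1 0 0;85 0.7 -1 0 0;85 0.7 -1 0 0;85 0.7 -1 0 0;85 0.7 -1 0 0")

```text
t: 3.73
tcp_pos: [0.5067, 0.1214, 0.4394]
tool_rot: [0.99, 0.14, 0.0, 0.0]
force: [-0.3, -1.2, 0.5]
finger_gap: 0.993
gripper_force: 0.0
```

Request:
send_rows(commands="85 0.7 -0.8 0 0;85 0.7 -0.8 0 0;85 0.7 -0.8 0 0;85 0.7 -0.8 0 0;85 0 0 1 -1;85 0 0 1 -1;85 0 0 1 -1;85 0 0 1 -1;85 0 0 1 -1;85 0 0 1 -1;85 0 0 1 -1;85 0 0 1 -1;85 0 0 1 -1;85 0 0 1 -0.5;85 0 0 1 0;85 0 0 1 0;85 0 0 0 0;85 0 0 0 0")

```text
t: 5.23
tcp_pos: [0.5421, 0.197, 0.1986]
tool_rot: [0.891, 0.455, -0.001, -0.0]
force: [0.4, -0.1, 0.4]
finger_gap: 0.989
gripper_force: 0.0
```

```bash
cat >> h.py <<'E'
def st(tx=.545,ty=.2008):
    r=readout.sense(); m=R.from_quat(r["tool_rot"]).as_matrix()
    print("t",r["t"],"tcp",r["tcp_pos"],"ydir",np.degrees(np.arctan2(m[1,1],m[0,1])),"q6",np.degrees(r["q"][5]),"F",r["force"],"T",r["ft_torque"],r["gripper_force"],r["finger_gap"]*85.4)
    print("to bolt, tool units",(m.T@(np.array([tx,ty,0])-r["tcp_pos"]*[1,1,0]))/.02)
E
python3 - <<'E'
from h import *
st()
s=cams.snapshot("scene"); cv2.imwrite("pics/a.png",crop(s,(238,205),50,6))
E
```

```text
t 5.2333 tcp [0.5421 0.197  0.1986] ydir -35.911615403515384 q6 44.790666564205424 F [ 0.3565 -0.1114  0.4441] T [0.0261 0.0125 0.0795] 0.0 84.4822911251526
to bolt, tool units [ 0.2384  0.0083 -0.0004]
```

View pics/a.png

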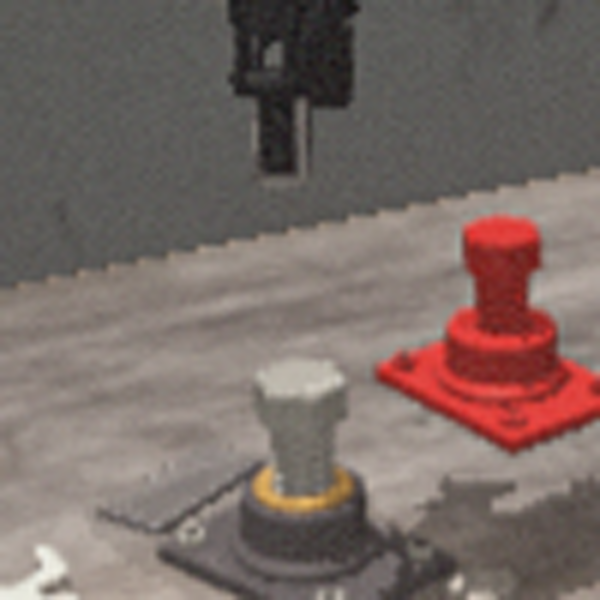

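Run:
```python
from h import *
s=cams.snapshot("scene");t=cams.snapshot("top")
r=readout.sense();m=R.from_quat(r["tool_rot"]).as_matrix()
for d in(-.045,.045,-.055,.055):
    print(d,[((proj(s,r["tcp_pos"]+m@np.array([x,d,-.005]))-[188,155]+.5)*6)[0] for x in(-.011,.011)])
print("head top pred",(proj(s,[[.545,.2008,.0962]])-[188,155]+.5)*6)
```

```text
-0.045 [array([309.3695, 176.6127]), array([255.5015, 173.753 ])]
0.045 [array([351.1775,  99.7427]), array([301.0528,  97.2185])]
-0.055 [array([304.3266, 185.8848]), array([250.0079, 182.9833])]
0.055 [array([355.4594,  91.8697]), array([305.7188,  89.3788])]
head top pred [[304.6038 372.5453]]
```

Request:
send_rows(commands="85 0.2 0 1 0;85 0 0 1 0;85 0 0 1 0;85 0 0 1 0;85 0 0 1 0;85 0 0 0.8 0;85 0 0 0.6 0;45 0 0 0 0;45 0 0 0 0;45 0 0 0 0;45 0 0 0 0;45 0 0 0 0;45 0 0 0 0")

```text
t: 6.47
tcp_pos: [0.5456, 0.2005, 0.0722]
tool_rot: [0.891, 0.455, 0.001, 0.0]
force: [0.4, 0.5, 0.7]
finger_gap: 0.532
gripper_force: 0.0
```

Run:
```python
from h import *
st()
s=cams.snapshot("scene"); cv2.imwrite("pics/b.png",crop(s,(238,215),33,10))
```

```text
t 6.4667 tcp [0.5456 0.2005 0.0722] ydir -35.909497566130014 q6 45.075748335839876 F [0.3817 0.5372 0.7385] T [-0.0065  0.0172 -0.0497] 0.0 45.407062590609435
to bolt, tool units [-0.0036 -0.0328 -0.    ]
```

View pics/b.png

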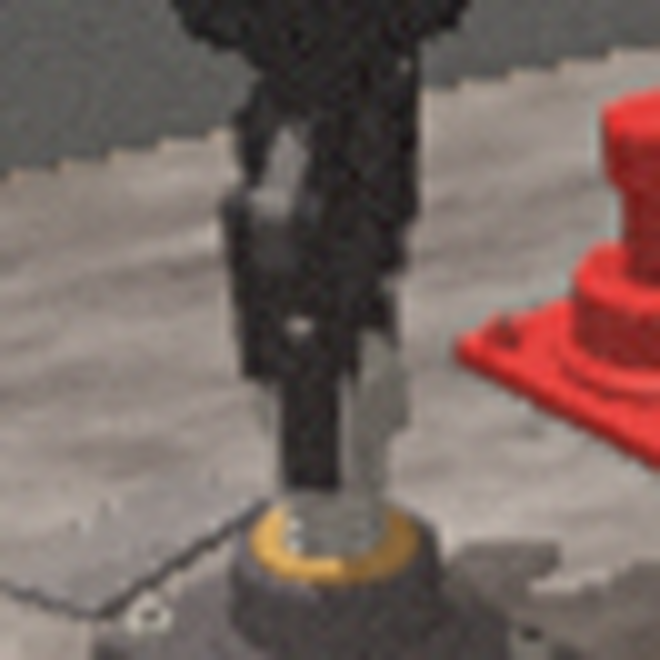

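The fingers straddle the head. I'll squeeze lightly once to align and centre.

Request:
send_rows(commands="34 0 0 0 0;34 0 0 0 0;34 0 0 0 0;34 0 0 0 0;34 0 0 0 0", grip_force=20)

```text
t: 6.93
tcp_pos: [0.5448, 0.2006, 0.0716]
tool_rot: [0.891, 0.455, 0.0, -0.0]
force: [-2.6, 1.4, 4.9]
finger_gap: 0.417
gripper_force: 21.8
```

Run:
```python
from h import *
st()
r=readout.sense();print(R.from_quat(r["tool_rot"]).as_matrix().T@r["force"],R.from_quat(r["tool_rot"]).as_matrix().T@r["ft_torque"])
```

```text
t 6.9333 tcp [0.5448 0.2006 0.0716] ydir -35.914190468473336 q6 45.07677887619155 F [-2.6452  1.3762  4.915 ] T [0.184  0.2262 0.0114] 21.80199461057782 35.65304828488786
to bolt, tool units [ 0.0137 -0.0002  0.    ]
[-0.4363 -2.9508 -4.9143] [ 0.2911  0.0164 -0.0113]
```

Well centred: the gap reads 35.7 mm on the 36 mm flats. Now I'll open to 38 mm and turn backward loosely.

Request:
send_rows(commands="38 0 0 0 0;38 0 0 0 0;38 0 0 0 -0.5;38 0 0 0 -1;38 0 0 0 -1;38 0 0 0 -1;38 0 0 0 -1;38 0 0 0 -1;38 0 0 0 -1;38 0 0 0 -1;38 0 0 0 -1;38 0 0 0 -1;38 0 0 0 -1;38 0 0 0 -1;38 0 0 0 -1;38 0 0 0 -1;38 0 0 0 -1;38 0 0 0 -1;38 0 0 0 -0.5;38 0 0 0 0")

```text
t: 8.6
tcp_pos: [0.5464, 0.2004, 0.0716]
tool_rot: [0.514, 0.858, 0.001, 0.001]
force: [0.7, 1.2, 3.4]
finger_gap: 0.445
gripper_force: 1.7
```

Run:
```python
from h import *
st()
s=cams.snapshot("scene"); cv2.imwrite("pics/c.png",crop(s,(238,215),33,10))
```

```text
t 8.6 tcp [0.5464 0.2004 0.0716] ydir 28.10097563605249 q6 -18.955562363741592 F [0.652  1.241  3.4081] T [ 0.1801 -0.1883 -0.0004] 1.6564839890634175 37.97281774944107
to bolt, tool units [ 0.049  -0.0504 -0.0002]
```

View pics/c.png

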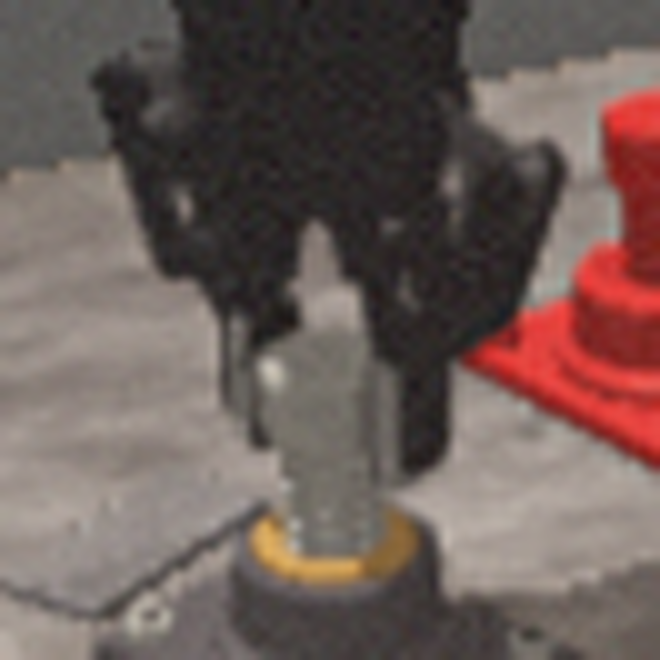

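The head is visible between the fingers at about (238,217) in the scene view, and it turned with them. I'll continue backward to cover the whole possible drop range.

Request:
send_rows(commands="38 0.04 -0.04 0 -0.5;38 0 0 0 -1;38 0 0 0 -1;38 0 0 0 -1;38 0 0 0 -1;38 0 0 0 -1;38 0 0 0 -1;38 0 0 0 -1;38 0 0 0 -1;38 0 0 0 -1;38 0 0 0 -1;38 0 0 0 -1;38 0 0 0 -1;38 0 0 0 -1;38 0 0 0 -1;38 0 0 0 -1;38 0 0 0 -0.5;38 0 0 0 0")

```text
t: 10.15
tcp_pos: [0.545, 0.2013, 0.0714]
tool_rot: [-0.018, 1.0, 0.001, 0.001]
force: [1.6, 3.2, 0.5]
finger_gap: 0.449
gripper_force: 1.4
```

Run:
```python
from h import *
st()
s=cams.snapshot("scene"); np.save("m1.npy",s["pixels"])
```

```text
t 10.15 tcp [0.545  0.2013 0.0714] ydir 92.03732620399887 q6 -82.84499658204096 F [1.6103 3.219  0.4984] T [ 0.5049 -0.2519 -0.0356] 1.4021244544525757 38.351022456918614
to bolt, tool units [ 0.0017 -0.0253 -0.    ]
```

Request:
send_rows(commands="38 0 0 0 -0.5;38 0 0 0 -1;38 0 0 0 -1;38 0 0 0 -1;38 0 0 0 -1;38 0 0 0 -1;38 0 0 0 -1;38 0 0 0 -1;38 0 0 0 -1;38 0 0 0 -1;38 0 0 0 -1;38 0 0 0 -0.5;38 0 0 0 0;38 0 0 0 0")

```text
t: 11.37
tcp_pos: [0.5432, 0.2002, 0.0709]
tool_rot: [-0.391, 0.921, -0.0, -0.001]
force: [0.6, 1.0, 0.1]
finger_gap: 0.442
gripper_force: 0.2
```

Run:
```python
from h import *
st()
```

```text
t 11.3667 tcp [0.5432 0.2002 0.0709] ydir 135.99504696179827 q6 -126.76672828528295 F [0.5784 0.9819 0.1185] T [-0.0247 -0.0421 -0.0185] 0.1579937499263906 37.76223979150993
to bolt, tool units [-0.0823 -0.0435 -0.0002]
```

Request:
send_rows(commands="38 0 0 0 0.5;50 0 0 0 0;60 0 0 0 0;60 0 0 0 0;60 0 0 -1 0;60 0 0 -1 0;60 0 0 -1 0;60 0 0 -1 0;60 0 0 -1 0;60 0 0 0 0;60 0 0 0 0")

```text
t: 12.28
tcp_pos: [0.5445, 0.2008, 0.1723]
tool_rot: [-0.375, 0.927, -0.0, 0.001]
force: [0.0, -0.0, 0.2]
finger_gap: 0.699
gripper_force: 0.0
```

Run:
```python
from h import *
st()
s=cams.snapshot("scene"); cv2.imwrite("pics/scene1.png",s["pixels"][:,:,::-1])
a={"pixels":cv2.imread("pics/scene0.png")[:,:,::-1]}
cv2.imwrite("pics/d.png",np.hstack([crop(a,(238,228),22,9),crop(s,(238,228),22,9)]))
for z in(.0,.003,.0055): print(z,(proj(s,[[.545,.2008,.092+z],[.545,.2008,.071+z]])-[216,206]+.5)*9)
```

```text
t 12.2833 tcp [0.5445 0.2008 0.1723] ydir 134.09510563342076 q6 -124.87430378654732 F [ 0.0018 -0.046   0.22  ] T [-0.013   0.0177 -0.0064] 0.0 59.706334351010156
to bolt, tool units [-0.0202 -0.0176  0.0001]
0.0 [[205.3676 112.862 ]
 [207.657  177.5019]]
0.003 [[205.0378 103.5488]
 [207.332  168.3263]]
0.0055 [[204.7624  95.7726]
 [207.0607 160.6652]]
```

View pics/d.png

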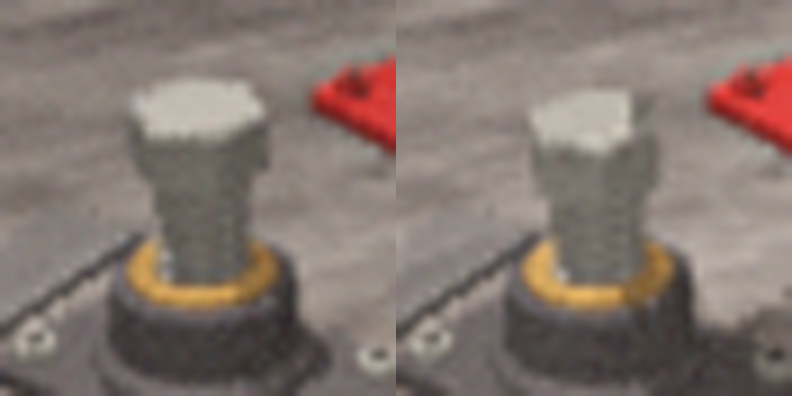

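The head's top went from crop row 109 to about 119, around 3.3 mm lower. That matches a drop followed by a slight re-climb; without a drop it would be higher. Next: go down, grip and turn forward.

Request:
send_rows(commands="60 0 0 1 0;60 0 0 1 0;60 0 0 1 0;60 0 0 1 0;60 0 0 1 0;60 0 0 0.15 0;34 0 0 0 0;34 0 0 0 0;34 0 0 0 0;34 0 0 0 0;34 0 0 0 0;34 0 0 0 0", grip_force=30)

```text
t: 13.33
tcp_pos: [0.5438, 0.2006, 0.0687]
tool_rot: [-0.375, 0.927, -0.0, 0.0]
force: [-0.3, -1.2, -3.4]
finger_gap: 0.419
gripper_force: 30.9
```

Run:
```python
from h import *
st()
```

```text
t 13.3333 tcp [0.5438 0.2006 0.0687] ydir 134.0968450215554 q6 -124.87503119098179 F [-0.2896 -1.1831 -3.4466] T [-0.1237  0.1936  0.0295] 30.935781881198636 35.80240109388352
to bolt, tool units [-0.0499 -0.0371  0.    ]
```

Gripped on the flats at 35.8 mm. Now forward 240°, sinking along with the thread.

Request:
send_rows(commands="34 0 0 0 0.5;34 0 0 0.004 1;34 0 0 0.004 1;34 0 0 0.004 1;34 0 0 0.004 1;34 0 0 0.004 1;34 0 0 0.004 1;34 0 0 0.004 1;34 0 0 0.004 1;34 0 0 0.004 1;34 0 0 0.004 1;34 0 0 0.004 1;34 0 0 0.004 1;34 0 0 0.004 1;34 0 0 0.004 1;34 0 0 0.004 1;34 0 0 0.004 1;34 0 0 0.004 1;34 0 0 0.004 1;34 0 0 0.004 1")

```text
t: 15.0
tcp_pos: [0.5438, 0.2031, 0.0673]
tool_rot: [0.294, 0.956, 0.002, -0.0]
force: [-1.4, 7.6, -4.1]
finger_gap: 0.416
gripper_force: 31.1
```

Run:
```python
from h import *
st()
```

```text
t 15.0 tcp [0.5438 0.2031 0.0673] ydir 55.801561790603856 q6 -46.68338192840523 F [-1.3676  7.556  -4.1377] T [1.437  0.1633 0.0471] 31.053150514126173 35.53211968763252
to bolt, tool units [-0.1154 -0.0592 -0.0004]
```

Request:
send_rows(commands="34 0.04 0.04 0.004 1;34 0 0 0.004 1;34 0 0 0.004 1;34 0 0 0.004 1;34 0 0 0.004 1;34 0 0 0.004 1;34 0 0 0.004 1;34 0 0 0.004 1;34 0 0 0.004 1;34 0 0 0.004 1;34 0 0 0.004 1;34 0 0 0.004 1;34 0 0 0.004 1;34 0 0 0.004 1;34 0 0 0.004 1;34 0 0 0.004 1;34 0 0 0.004 1;34 0 0 0.004 1;34 0 0 0.004 1;34 0 0 0.004 1")

```text
t: 16.67
tcp_pos: [0.5464, 0.2039, 0.0663]
tool_rot: [0.839, 0.543, 0.004, 0.0]
force: [2.6, 5.3, -4.2]
finger_gap: 0.417
gripper_force: 31.0
```

Request:
send_rows(commands="34 0 0 0.004 1;34 0 0 0.004 1;34 0 0 0.004 1;34 0 0 0.004 1;34 0 0 0.004 1;34 0 0 0.004 1;34 0 0 0.004 1;34 0 0 0.004 1;34 0 0 0.004 1;34 0 0 0.004 1;34 0 0 0.004 1;34 0 0 0.004 1;34 0 0 0.004 1;34 0 0 0.004 1;34 0 0 0.004 1;34 0 0 0.004 1;34 0 0 0.004 1;34 0 0 0.004 1;34 0 0 0.004 1;34 0 0 0.004 1")

```text
t: 18.33
tcp_pos: [0.5476, 0.2017, 0.0648]
tool_rot: [0.992, -0.123, 0.004, -0.001]
force: [5.7, -1.3, -4.0]
finger_gap: 0.418
gripper_force: 31.0
```

Request:
send_rows(commands="34 0 0 0.004 0.5;34 0 0 0 0;34 0 0 0 0")

```text
t: 18.58
tcp_pos: [0.5475, 0.2016, 0.0647]
tool_rot: [0.99, -0.138, 0.004, -0.001]
force: [5.5, -2.1, -2.6]
finger_gap: 0.419
gripper_force: 31.2
```

Run:
```python
from h import *
st()
```

```text
t 18.5833 tcp [0.5475 0.2016 0.0647] ydir -105.8675573494924 q6 115.21292853993667 F [ 5.4955 -2.1366 -2.6458] T [-0.5233 -0.7073 -0.0247] 31.232582490483765 35.74956161607544
to bolt, tool units [-0.1114  0.0729 -0.0011]
```

Request:
send_rows(commands="60 0 0 0 0;60 0 0 0 0;60 0 0 0 0;60 0 0 0 0;60 0 0 0 -1;60 0 0 0 -1;60 0 0 0 -1;60 0 0 0 -1;60 0 0 0 -1;60 0 0 0 -1;60 0 0 0 -1;60 0 0 0 -1;60 0 0 0 -1;60 0 0 0 -1;60 0 0 0 -1;60 0 0 0 -1;60 0 0 0 -1;60 0 0 0 -1;60 0 0 0 -1;60 0 0 0 -1")

```text
t: 20.25
tcp_pos: [0.5433, 0.202, 0.0636]
tool_rot: [0.912, 0.409, -0.0, -0.0]
force: [-0.2, -0.2, -0.1]
finger_gap: 0.703
gripper_force: 0.0
```

Request:
send_rows(commands="60 0 0 0 -1;60 0 0 0 -1;60 0 0 0 -1;60 0 0 0 -1;60 0 0 0 -1;60 0 0 0 -1;60 0 0 0 -1;60 0 0 0 -1;60 0 0 0 -1;60 0 0 0 -1;60 0 0 0 -1;60 0 0 0 -1;60 0 0 0 -1;60 0 0 0 -1;60 0 0 0 -1;60 0 0 0 -1;60 0 0 0 -1;60 0 0 0 -1;60 0 0 0 -1;60 0 0 0 -1")

```text
t: 21.92
tcp_pos: [0.5433, 0.202, 0.0636]
tool_rot: [0.436, 0.9, -0.0, -0.0]
force: [-0.9, 0.3, 0.2]
finger_gap: 0.701
gripper_force: 0.0
```

Request:
send_rows(commands="60 0 0 0 -1;60 0 0 0 -1;60 0 0 0 -1;60 0 0 0 -1;60 0 0 0 -1;60 0 0 0 -1;60 0 0 0 -1;60 0 0 0 -1;60 0 0 0 -1;60 0 0 0 -1;60 0 0 0 -1;60 0 0 0 -1;60 0 0 0 -1;60 0 0 0 0;60 0 0 0 0")

```text
t: 23.17
tcp_pos: [0.5435, 0.2019, 0.0636]
tool_rot: [0.0, 1.0, 0.0, -0.0]
force: [0.0, -0.1, 0.1]
finger_gap: 0.705
gripper_force: 0.0
```

Run:
```python
from h import *
st(.545,.2012)
```

```text
t 23.1667 tcp [0.5435 0.2019 0.0636] ydir 89.99690077519887 q6 -80.66015294733849 F [ 0.007  -0.1408  0.0619] T [-0.0204  0.0037 -0.0128] 0.0 60.17668714575817
to bolt, tool units [-0.077 -0.037 -0.   ]
```

I spun back 16° too far, so I'll undo that, recentre, grip and continue forward.

Request:
send_rows(commands="60 -0.08 -0.04 0 1;60 0 0 0 1;60 0 0 0 1;60 0 0 0 1;60 0 0 0 0;34 0 0 0 0;34 0 0 0 0;34 0 0 0 0;34 0 0 0 0;34 0 0 0 0;34 0 0 0 0")

```text
t: 24.08
tcp_pos: [0.5456, 0.2017, 0.0638]
tool_rot: [0.138, 0.99, 0.001, 0.0]
force: [-0.1, 5.8, 1.8]
finger_gap: 0.415
gripper_force: 31.5
```

Run:
```python
from h import *
st(.545,.2012)
```

```text
t 24.0833 tcp [0.5456 0.2017 0.0638] ydir 74.08807581217972 q6 -64.87726152484412 F [-0.0941  5.7784  1.7949] T [0.7538 0.0003 0.0083] 31.456570336595178 35.398950678145276
to bolt, tool units [ 0.0227 -0.033  -0.0001]
```

Request:
send_rows(commands="34 0 0 0 0.5;34 0 0 0.004 1;34 0 0 0.004 1;34 0 0 0.004 1;34 0 0 0.004 1;34 0 0 0.004 1;34 0 0 0.004 1;34 0 0 0.004 1;34 0 0 0.004 1;34 0 0 0.004 1;34 0 0 0.004 1;34 0 0 0.004 1;34 0 0 0.004 1;34 0 0 0.004 1;34 0 0 0.004 1;34 0 0 0.004 1;34 0 0 0.004 1;34 0 0 0.004 1;34 0 0 0.004 1;34 0 0 0.004 1")

```text
t: 25.75
tcp_pos: [0.5455, 0.2015, 0.0622]
tool_rot: [0.732, 0.681, 0.0, -0.0]
force: [-0.4, 5.4, 3.2]
finger_gap: 0.421
gripper_force: 31.0
```

Request:
send_rows(commands="34 0 0 0.004 1;34 0 0 0.004 1;34 0 0 0.004 1;34 0 0 0.004 1;34 0 0 0.004 1;34 0 0 0.004 1;34 0 0 0.004 1;34 0 0 0.004 1;34 0 0 0.004 1;34 0 0 0.004 1;34 0 0 0.004 1;34 0 0 0.004 1;34 0 0 0.004 1;34 0 0 0.004 1;34 0 0 0.004 0.5;34 0 0 0 0;34 0 0 0 0")

```text
t: 27.17
tcp_pos: [0.5454, 0.2021, 0.0612]
tool_rot: [0.97, 0.242, 0.0, -0.001]
force: [-1.1, 5.6, 3.5]
finger_gap: 0.417
gripper_force: 32.2
```

Run:
```python
from h import *
st(.545,.2012)
s=cams.snapshot("scene"); b=cv2.imread("pics/scene1.png")[:,:,::-1]
cv2.imwrite("pics/e.png",np.hstack([crop({"pixels":b},(238,228),22,9),crop(s,(238,228),22,9)]))
```

```text
t 27.1667 tcp [0.5454 0.2021 0.0612] ydir -61.98637151102129 q6 71.14527890045149 F [-1.1009  5.6445  3.5116] T [ 1.2451  0.3003 -0.0311] 32.22564627416432 35.639309532747255
to bolt, tool units [-0.0371  0.0284 -0.0001]
```

View pics/e.png

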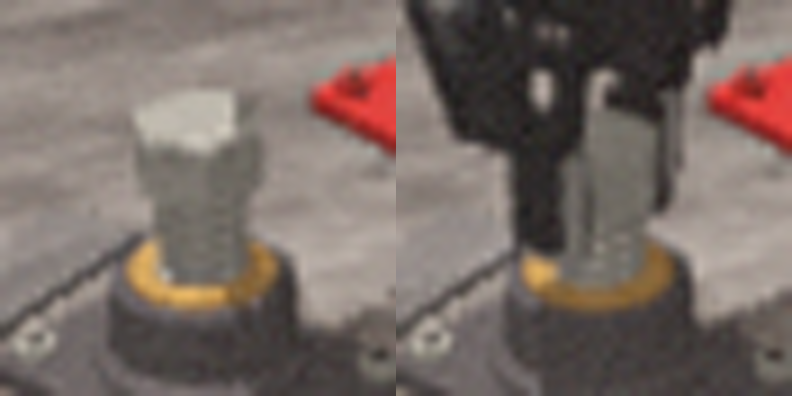

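The head has visibly sunk, with less shank showing above the brass. 376° of about 420° is done, so I'll add the last 44° and let it rest.

Request:
send_rows(commands="34 0 0 0 0.5;34 0 0 0.004 1;34 0 0 0.004 1;34 0 0 0.004 1;34 0 0 0.004 1;34 0 0 0.004 1;34 0 0 0.004 1;34 0 0 0.004 1;34 0 0 0.004 1;34 0 0 0.004 1;34 0 0 0.004 1;34 0 0 0 0.5;34 0 0 0 0;34 0 0 0 0;34 0 0 0 0;34 0 0 0 0;34 0 0 0 0;34 0 0 0 0")

```text
t: 28.72
tcp_pos: [0.5458, 0.2021, 0.0606]
tool_rot: [0.99, -0.139, 0.001, -0.001]
force: [-0.1, 6.1, 4.0]
finger_gap: 0.419
gripper_force: 32.4
```

Run:
```python
from h import *
st(.545,.2012); print(readout.sense()["qd"])
s=cams.snapshot("scene"); b=cv2.imread("pics/scene0.png")[:,:,::-1]
cv2.imwrite("pics/f.png",np.hstack([crop({"pixels":b},(238,228),22,9),crop(s,(238,228),22,9)]))
```

```text
t 28.7167 tcp [0.5458 0.2021 0.0606] ydir -105.99433870316534 q6 115.14432978836003 F [-0.083   6.0513  3.983 ] T [ 1.3412  0.1057 -0.0658] 32.4344346486032 35.79944460105246
to bolt, tool units [-0.0277  0.0572 -0.0002]
[-0.0002  0.0002 -0.0003  0.0004 -0.0002  0.0022]
```

View pics/f.png

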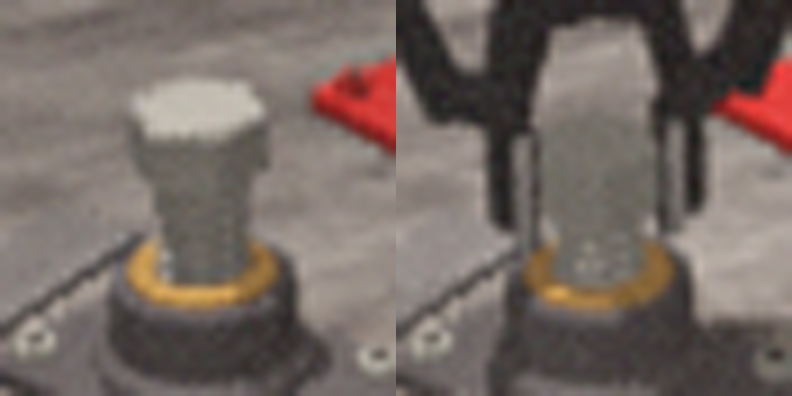

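The head is centred between the fingers, well below its starting height, gripped with 32 N and at rest. Handing in.

```bash
python3 -c "
from station import sign_off
print(sign_off())"
```

```text
the job is handed in; nothing more can be done
None
```

I turned the bolt back off the thread start, then forward about one turn from the drop, and handed the job in at about 29 s with the head gripped (32 N) and at rest; the verdict was not shown, and by my estimate the bolt sits 5 to 7 mm below its drop height.

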